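# Pots onto their treatment saucers

## Robot

A 6-joint arm with a two-finger parallel gripper is mounted at the origin on the work surface. World frame = base frame: x ahead of the robot, y to its left, z up, the work surface at z = 0. Lengths are in m, angles in rad, forces in N, time in s.
With the tool pointing down it reaches from about 0.375 to 0.975 m from the base axis. Payload 3.8 kg.
Tool frame: the origin (TCP) lies at the very end of the fingers, on their centre line; the grasp point (between the pads) lies grip_depth behind it (grip_depth is the distance from the TCP to the grasp point, in m); z points along the fingers, y is the line along which they close (so a half turn about z gives the same grasp; the last joint's range is limited). The gripper opens to 85 mm and grips with 20 to 120 N. Pads are 22 mm wide; open, the fingers measure 114 mm over their backs; the gripper's body (76 mm by 85 mm) begins 54 mm behind the grasp point. The pads swing forward as they close: fully open they stand 13 mm farther back than shut.
Start: joints at [-1.254, 0.264, 1.604, -0, 1.274, -0.037], TCP at [0.234, -0.633, 0.231] pointing down, gripper open.
Joint ranges: [-2.63, 2.63], [-0.94, 2.18], [0.31, 2.57], [-1.31, 4.45], [0, 2.66], [-2.55, 2.55]. Speed limits (rad/s): [2.57, 2.57, 3.14, 3.14, 3.14, 3.14].

## Interface

Orientations are given as a unit quaternion [x, y, z, w].
In Python, from station import * gives the robot as it stands. The module is installed in compiled form; this text tells all that it offers.
- The arm moves only by the shell command python3 -m crank 'ROWS' [OPENING] [FORCE]. ROWS is JSON, a list of rows, each an object of numbers: "x", "y", "z": the shift along the tool's x, y, z in cm; "rx", "ry", "rz": the turn, a rotation vector about the tool's x, y, z in degrees. A call has 1 to 5 rows; each row shifts and turns the commanded pose from where the row before left it, along the tool's axes as they then stand; what a row does not reach is not made up. A row lasts 1/12 s, in which the tool goes at most 41.7 mm and 7.16 degrees, less where a joint would pass 70% of its speed; a pose out of reach is approached as far as the arm can. A call is refused whole if a number of a shift passes 4.17 or a number of a turn 7.16, either way. A call with a gripper value outside its range is refused whole. OPENING is the finger opening in cm, from 0 to 8.54, set as the call begins (- or left out, the last holds). The fingers move at their own pace and stop on an object; FORCE is the grip in N (left out, the last holds). Time passes only in rows, so rows that do not move let the fingers close. It gives the time, the measured TCP pose, the force, the opening and the grip force at its end, in the units of the state.
- get_state(): the state, without advancing time (a new reading comes with each control period).
- snapshot(name): name is "scene" or "top" or "wrist"; returns a dict with "image" (480x640x3 uint8, red, green, blue), "z_map" (480x640 float32, m along the optical axis (not along the pixel's ray), 0 where there is no reading), "camera_matrix" (3x3 intrinsics, pixels), "distortion" ([k1, k2, p1, p2, k3] as OpenCV has them; the pictures are not rectified), "R" (3x3) and "t" (3): a world point X has camera coordinates R X + t; the wrist camera has in their place "mount" (4x4, takes a point from camera to tool coordinates, whose origin is the TCP and whose axes are the flange's). Camera axes: x right, y down, z forward; pixel columns grow to the right and rows downward; lengths in m; the calibration is good to about 2 mm. A picture is of the moment at which its call begins: read the wrist's pose just before it.
- job_done(): hands the job in; it is judged then, once.
The state is a dict: "time_s": time; "q": joint angles; "joint_vel": joint speeds; "joint_efforts": joint torques, N m; "ee_pos": TCP position; "eef_rot": TCP orientation; "ft_force": force on the tool from outside, world axes, zero at the start; "torque": the same for the moment, N m; "width": opening from 0.0 (shut) to 1.0 (fully open); "finger_force": force on a finger pad.
Only numpy, scipy, OpenCV 4.12 (cv2) and the standard library are available. Lean on these libraries where they do the work, as an engineer would, in place of code of your own. Each camera call takes 0.05 s, during which the arm holds its last target. There are 200 camera calls.

## Task

Set up the plant trial: stand each of the four black pots upright in the middle of the saucer that has the same colour as its collar, flat on the saucer's floor. Set the pots down gently, without dropping or tipping any of them, and leave the little amber bottle standing where it is.

Things in the scene. Friction and masses are not known exactly. Their poses are not given: they have to be found in the camera images.
- pot_red: empty black plastic seedling pot with a red collar (and a red dot, 30 mm across, on its inner floor), standing upright and loose on the table; round, 66 mm high. Foot 42 mm across, walls flaring to 50 mm at 46 mm up; above that the coloured collar, straight-sided, 56 mm in outer diameter, from 46 to 66 mm up, wall 5 mm thick, open at the top. About 40 to 85 g. Origin: centre of its underside; z up along its axis.
- pot_blue: empty black plastic seedling pot with a blue collar (and a blue dot, 30 mm across, on its inner floor), standing upright and loose on the table; round, 66 mm high. Foot 42 mm across, walls flaring to 50 mm at 46 mm up; above that the coloured collar, straight-sided, 56 mm in outer diameter, from 46 to 66 mm up, wall 5 mm thick, open at the top. About 40 to 85 g. Origin: centre of its underside; z up along its axis.
- pot_green: empty black plastic seedling pot with a green collar (and a green dot, 30 mm across, on its inner floor), standing upright and loose on the table; round, 66 mm high. Foot 42 mm across, walls flaring to 50 mm at 46 mm up; above that the coloured collar, straight-sided, 56 mm in outer diameter, from 46 to 66 mm up, wall 5 mm thick, open at the top. About 40 to 85 g. Origin: centre of its underside; z up along its axis.
- pot_white: empty black plastic seedling pot with a white collar (and a white dot, 30 mm across, on its inner floor), standing upright and loose on the table; round, 66 mm high. Foot 42 mm across, walls flaring to 50 mm at 46 mm up; above that the coloured collar, straight-sided, 56 mm in outer diameter, from 46 to 66 mm up, wall 5 mm thick, open at the top. About 40 to 85 g. Origin: centre of its underside; z up along its axis.
- saucer_red: round red saucer (red rim and floor, with a grey spot 48 mm across in the middle), fixed to the table: 100 mm across the top of the rim, 12 mm high; flat floor 4 mm above the table, about 76 mm across; the rim slopes outward from the floor's edge to its top. A pot stands flat on the floor when it is centred within about 15 mm. Origin: centre of its underside, on the table; z up.
- saucer_blue: round blue saucer (blue rim and floor, with a grey spot 48 mm across in the middle), fixed to the table: 100 mm across the top of the rim, 12 mm high; flat floor 4 mm above the table, about 76 mm across; the rim slopes outward from the floor's edge to its top. A pot stands flat on the floor when it is centred within about 15 mm. Origin: centre of its underside, on the table; z up.
- saucer_green: round green saucer (green rim and floor, with a grey spot 48 mm across in the middle), fixed to the table: 100 mm across the top of the rim, 12 mm high; flat floor 4 mm above the table, about 76 mm across; the rim slopes outward from the floor's edge to its top. A pot stands flat on the floor when it is centred within about 15 mm. Origin: centre of its underside, on the table; z up.
- saucer_white: round white saucer (white rim and floor, with a grey spot 48 mm across in the middle), fixed to the table: 100 mm across the top of the rim, 12 mm high; flat floor 4 mm above the table, about 76 mm across; the rim slopes outward from the floor's edge to its top. A pot stands flat on the floor when it is centred within about 15 mm. Origin: centre of its underside, on the table; z up.
- bottle: small amber bottle with a black cap, 40 mm in diameter, 85 mm high, 120 g, standing loose among the pots and saucers; not part of the job. Origin: centre of its underside; z up.
Things that resemble listed ones, but are neither listed nor needed, are in the scene too. Several things have the shape of the saucer_green; the one meant has the colours described above.

How it is judged:
By the outcome, as a careful person would: the job done as asked, in the order asked, and still so for the second after the job is handed in, with the robot touching nothing.
It also fails if it takes over 120 s, if anything falls off the work surface, if the arm or the gripper's body presses on something with over 40 N, if the wrist force passes 120 N, or if a joint passes its speed limit or range.

## Working session

There is one attempt and no reset: what is moved stays moved. The work goes in short steps, Python scripts to look and compute and a shell command to move; the robot and the scene stay as the last step left them, time stands still between calls to the robot, and variables do not carry over. Pictures are saved under pics/ and viewed, at most 14 in all, crops included, and the job is handed in when it is done.

```bash
mkdir -p pics; python3 - <<'E'
from station import *
import cv2
s=get_state(); print(s)
for n in ("top","scene"):
    d=snapshot(n); cv2.imwrite(f"pics/{n}0.png",d["image"][:,:,::-1])
    print(n,d["camera_matrix"],d["distortion"],d["R"],d["t"])
d=snapshot("wrist");print(d["mount"],d["camera_matrix"],d["distortion"])
E
```

```text
{'time_s': 0.0, 'q': array([-1.25387608e+00,  2.64776371e-01,  1.60536347e+00, -1.49255492e-05,
        1.27373074e+00, -3.69075375e-02]), 'joint_vel': array([-6.38816786e-04, -9.69666861e-05, -7.91513934e-04, -8.10234668e-04,
        2.76783404e-03,  1.10523929e-03]), 'joint_efforts': array([ 1.01563401e-03, -5.15110338e+01, -3.67314327e+01, -2.25904555e-04,
        1.29228106e-02, -1.78079716e-05]), 'ee_pos': array([ 0.23364047, -0.63248946,  0.22995209]), 'eef_rot': array([ 9.84390487e-01,  1.75994523e-01, -1.66005401e-04, -1.12682418e-03]), 'ft_force': array([ 0.19399881,  0.31981714, -0.81841908]), 'torque': array([-0.02293378, -0.0008162 ,  0.02570313]), 'finger_force': 0.0, 'width': 1.0001898734159447}
top [[485.29473603   0.         319.76463029]
 [  0.         485.29473603 244.27710576]
 [  0.           0.           1.        ]] [-0.04804321  0.          0.          0.          0.        ] [[-0.00961196 -0.99963279 -0.02533577]
 [-0.98778663  0.01343243 -0.15523254]
 [ 0.15551585  0.02353425 -0.98755302]] [0.01630082 0.48478601 0.96855207]
scene [[609.04831538   0.         316.3912939 ]
 [  0.         609.04831538 241.10616227]
 [  0.           0.           1.        ]] [-0.1988438  0.         0.         0.         0.       ] [[ 0.67083433  0.74137878 -0.01840675]
 [ 0.44161515 -0.4192876  -0.79320488]
 [-0.59578299  0.52398036 -0.60867661]] [-0.33085039 -0.16277093  1.52157196]
[[-5.53318196e-04 -9.66095534e-01 -2.58184260e-01  6.59203835e-02]
 [ 9.99999724e-01 -4.06672878e-04 -6.21390291e-04  1.27164718e-04]
 [ 4.95325850e-04 -2.58184533e-01  9.66095493e-01 -1.43289318e-01]
 [ 0.00000000e+00  0.00000000e+00  0.00000000e+00  1.00000000e+00]] [[427.23449789   0.         319.53901125]
 [  0.         427.23449789 236.56698562]
 [  0.           0.           1.        ]] [-0.10584257  0.          0.          0.          0.        ]
```

View pics/top0.png

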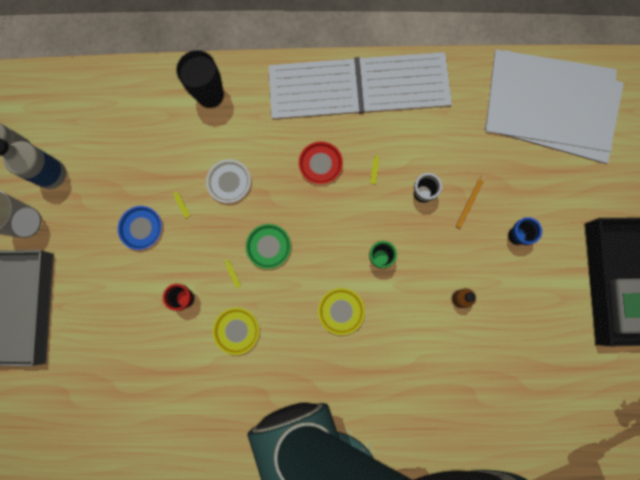

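View pics/scene0.png

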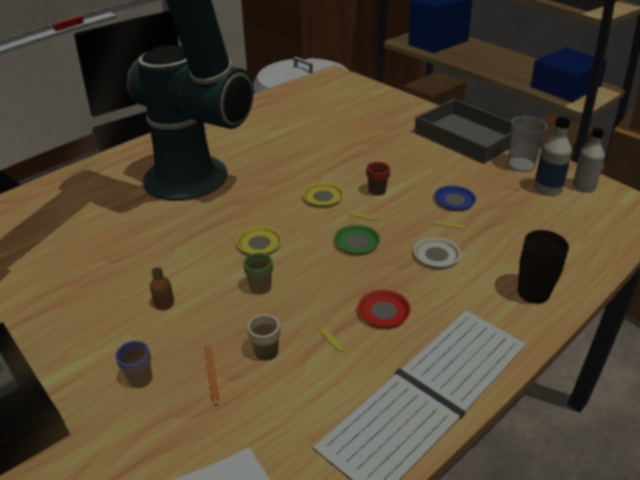

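The top view shows four saucers with grey spots: red (321,162), white (229,181), blue (140,228) and green (268,246). Saucer-shaped things at (268,246), (236,330) and (341,311): only the first is green, the other two are yellow decoys. Pots: white (427,187), blue (526,231), green (383,255), red (178,297). The bottle is at (463,298). In the scene view, the pots are at red (377,177), blue (133,360), green (258,272) and white (264,335).

```bash
cat > h.py <<'E'
from station import *
import cv2, numpy as np
from scipy.spatial.transform import Rotation as Ro
def cam(n):
    s=get_state(); d=snapshot(n)
    if n=="wrist":
        T=np.eye(4); T[:3,:3]=Ro.from_quat(s["eef_rot"]).as_matrix(); T[:3,3]=s["ee_pos"]
        M=T@d["mount"]; d["C"]=M[:3,3]; d["Rw"]=M[:3,:3]
    else:
        d["Rw"]=d["R"].T; d["C"]=-d["R"].T@d["t"]
    return d
def ray(d,uv):
    p=cv2.undistortPoints(np.array([[uv]],float),d["camera_matrix"],d["distortion"])[0,0]
    v=d["Rw"]@np.array([p[0],p[1],1]); return d["C"],v/np.linalg.norm(v)
def plane(d,uv,z):
    c,v=ray(d,uv); return c+v*(z-c[2])/v[2]
def tri(a,ua,b,ub):
    c1,v1=ray(a,ua); c2,v2=ray(b,ub)
    k=np.linalg.lstsq(np.c_[v1,-v2],c2-c1,rcond=None)[0]
    p,q=c1+k[0]*v1,c2+k[1]*v2
    return (p+q)/2,np.linalg.norm(p-q)
def mask(img,col):
    h,s,v=[x.astype(int) for x in cv2.split(cv2.cvtColor(img,cv2.COLOR_RGB2HSV))]
    if col=="red": m=((h<6)|(h>172))&(s>140)&(v>40)
    if col=="green": m=(h>45)&(h<85)&(s>70)&(v>30)
    if col=="blue": m=(h>100)&(h<130)&(s>100)&(v>30)
    if col=="white": m=(s<75)&(v>75)
    if col=="grey": m=(s<75)&(v>50)
    return m.astype(np.uint8)
def hull(img,col,uv,r,mode="big"):
    "centre (and size) of the convex hull of the biggest col blob within r px of uv"
    m=mask(img,col); w=np.zeros_like(m); cv2.circle(w,tuple(int(x) for x in uv),r,1,-1); m&=w
    cs=cv2.findContours(m,cv2.RETR_EXTERNAL,cv2.CHAIN_APPROX_NONE)[0]
    if not cs: return None
    c=cv2.convexHull(max(cs,key=cv2.contourArea)); M=cv2.moments(c)
    return (M["m10"]/M["m00"],M["m01"]/M["m00"]),cv2.boundingRect(c)
E
cat > m1.py <<'E'
from h import *
import station; print([n for n in dir(station) if n[0]!='_'])
t,s=cam("top"),cam("scene")
P=dict(red=((178,297),(377,172)),blue=((526,231),(133,355)),green=((383,255),(258,265)),white=((427,187),(264,330)))
S=dict(red=((321,162),(384,310)),blue=((140,228),(455,199)),green=((268,246),(357,241)),white=((229,181),(437,253)))
for k,(a,b) in P.items():
    A,B=hull(t["image"],k,a,20),hull(s["image"],k,b,22); print("pot",k,A,B)
    if A and B: print("   ",*[np.round(x,4) for x in tri(t,A[0],s,B[0])],plane(t,A[0],.056).round(4))
for k,(a,b) in S.items():
    c="grey" if k!="white" else None
    A,B=hull(t["image"],k,a,32),hull(s["image"],k,b,36); print("saucer",k,A,B)
    if A and B: print("   ",*[np.round(x,4) for x in tri(t,A[0],s,B[0])],plane(t,A[0],.01).round(4))
E
python3 m1.py
```

```text
['Unreachable', 'get_state', 'grip_depth', 'job_done', 'snapshot']
pot red ((177.04792826221396, 297.12554112554113), (163, 285, 29, 25)) ((378.2144012944983, 168.98543689320388), (368, 163, 21, 14))
    [0.3778 0.3002 0.059 ] 0.0012 [0.3776 0.3007 0.056 ]
pot blue ((526.5542339280656, 230.8997451146984), (511, 218, 31, 26)) ((125.3082191780822, 351.1590563165905), (117, 342, 22, 22))
    [ 0.4992 -0.4149  0.0654] 0.0138 [ 0.504  -0.4123  0.056 ]
pot green ((382.71948998178505, 254.04128718882816), (370, 241, 27, 27)) ((251.27758007117438, 260.35468564650057), (244, 254, 19, 16))
    [ 0.4553 -0.1211  0.0673] 0.0127 [ 0.4604 -0.1171  0.056 ]
pot white ((427.89421487603306, 185.8388429752066), (414, 172, 29, 29)) ((263.24568500539374, 326.11003236245955), (247, 314, 33, 25))
    [ 0.5995 -0.214   0.0623] 0.001 [ 0.6016 -0.2149  0.056 ]
saucer red ((320.2071611253197, 162.48715138229204), (299, 142, 43, 42)) ((383.6539937216603, 308.3530984769213), (358, 291, 52, 36))
    [0.6712 0.008  0.0076] 0.0017 [0.671  0.0086 0.01  ]
saucer blue ((139.1503979400749, 227.34971910112358), (118, 206, 43, 44)) ((454.5427794263106, 197.10830860534125), (435, 186, 40, 23))
    [0.5315 0.4046 0.0077] 0.003 [0.5321 0.4049 0.01  ]
saucer green ((267.8232997071266, 245.9448964095889), (246, 224, 45, 45)) ((356.65184381778744, 238.84960231381052), (335, 226, 44, 27))
    [0.4871 0.1221 0.0077] 0.0018 [0.4873 0.1225 0.01  ]
saucer white ((227.83718476311068, 180.78505856283635), (205, 159, 46, 45)) ((436.7371853199878, 251.62192902638762), (413, 237, 48, 30))
    [0.6328 0.2112 0.0085] 0.0022 [0.6331 0.2117 0.01  ]
```

```bash
cat >> h.py <<'E'
def go(x,y,z):
    "tool-frame shift in cm to a world point for the TCP"
    s=get_state(); R=Ro.from_quat(s["eef_rot"])
    print("go",(R.inv().apply(np.array([x,y,z])-s["ee_pos"])*100).round(2),"tilt/yaw",R.as_euler("ZYX",degrees=True).round(2),"pos",s["ee_pos"].round(4),"t",round(s["time_s"],2))
E
python3 -m crank '[{"rz":6.8},{"rz":6.8},{"rz":6.7},{}]' 8.54 25
python3 -c "
from h import *; import station; print(station.grip_depth)
try: print(grip_depth(0.056),grip_depth(0.56),grip_depth(1.0))
except Exception as e: print(e)
go(.504,-.412,.23)"
```

```text
0.0187
'float' object is not callable
go [ 33.   -11.36   0.08] tilt/yaw [  20.27   -0.   -179.94] pos [ 0.2337 -0.6329  0.2306] t 0.25invalid input at $[0]: expected keys x, y, z, rx, ry, rz
```

```bash

python3 -m crank '[{"x":0,"y":0,"z":0,"rx":0,"ry":0,"rz":6.8},{"x":0,"y":0,"z":0,"rx":0,"ry":0,"rz":6.8},{"x":0,"y":0,"z":0,"rx":0,"ry":0,"rz":6.7},{"x":0,"y":0,"z":0,"rx":0,"ry":0,"rz":0}]' 8.54 25
python3 -c "
from h import *
go(.504,-.412,.23)"
```

```text
time_s: 0.58
ee_pos: [0.2338, -0.6331, 0.2311]
eef_rot: [1.0, -0.002, -0.0, -0.0]
ft_force: [0.1, -0.1, 0.0]
width: 0.996
finger_force: 0.0
go [ 26.94 -22.2    0.11] tilt/yaw [-1.9000e-01  1.0000e-02 -1.7998e+02] pos [ 0.2338 -0.6331  0.2311] t 0.58
```

```bash

python3 -m crank '[{"x":2.7,"y":-2.22,"z":0,"rx":0,"ry":0,"rz":0},{"x":2.7,"y":-2.22,"z":0,"rx":0,"ry":0,"rz":0},{"x":2.7,"y":-2.22,"z":0,"rx":0,"ry":0,"rz":0},{"x":2.7,"y":-2.22,"z":0,"rx":0,"ry":0,"rz":0},{"x":2.7,"y":-2.22,"z":0,"rx":0,"ry":0,"rz":0}]' >/dev/null
python3 -m crank '[{"x":2.7,"y":-2.22,"z":0,"rx":0,"ry":0,"rz":0},{"x":2.7,"y":-2.22,"z":0,"rx":0,"ry":0,"rz":0},{"x":2.7,"y":-2.22,"z":0,"rx":0,"ry":0,"rz":0},{"x":2.7,"y":-2.22,"z":0,"rx":0,"ry":0,"rz":0},{"x":2.7,"y":-2.22,"z":0,"rx":0,"ry":0,"rz":0}]' >/dev/null
python3 -m crank '[{"x":0,"y":0,"z":0,"rx":0,"ry":0,"rz":0},{"x":0,"y":0,"z":0,"rx":0,"ry":0,"rz":0}]'
cat > w.py <<'E'
from h import *
import sys
# usage: w.py col x y z name : wrist hull centre near the projection of (x,y,z), cast onto z; triangulated with the top view
col,x,y,z,name=sys.argv[1],*map(float,sys.argv[2:5]),sys.argv[5]
w=cam("wrist"); X=np.array([x,y,z])
pc=w["Rw"].T@(X-w["C"]); uv=cv2.projectPoints(pc.reshape(1,3),np.zeros(3),np.zeros(3),w["camera_matrix"],w["distortion"])[0].ravel()
img=w["image"].copy()
H=hull(img,col,uv,int(427/pc[2]*(.040 if z>.03 else .062)))
print("proj",uv.round(0),"hull",H)
if H: print("plane",plane(w,H[0],z).round(4)); cv2.circle(img,tuple(int(v) for v in H[0]),3,(255,0,255),-1)
if H and len(sys.argv)>6:
    print("tri with top",*[np.round(v,4) for v in tri(w,H[0],cam("top"),tuple(map(float,sys.argv[6:8])))])
cv2.imwrite(f"pics/{name}.png",img[:,:,::-1])
E
python3 w.py blue .504 -.412 .056 w1 526.55 230.9; python3 -c "
from h import *
go(.504,-.412,.23)"
```

```text
time_s: 1.58
ee_pos: [0.5053, -0.4098, 0.2312]
eef_rot: [1.0, 0.003, -0.0, 0.0]
ft_force: [-0.5, -0.9, -0.1]
width: 1.003
finger_force: 0.0
proj [323. 214.] hull ((322.09978817639126, 213.72023878297708), (285, 176, 75, 76))
plane [ 0.5041 -0.4114  0.056 ]
tri with top [ 0.504  -0.4116  0.057 ] 0.0006
go [0.04 0.06 0.11] tilt/yaw [1.0000e-01 4.0000e-02 1.7999e+02] pos [ 0.5036 -0.4114  0.2311] t 1.68
```

View pics/w1.png

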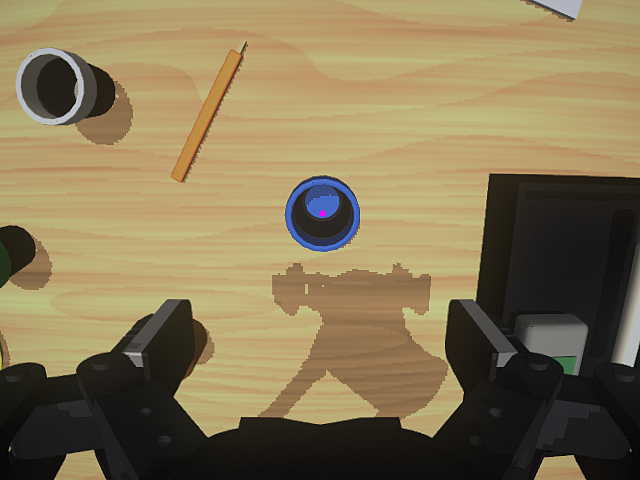

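Wrist view: the blue pot stands alone at (322,213), with the tray edge at column 490 about 12 cm away. It triangulates to z=0.057 against 0.056 expected. Descend and grip.

```bash

python3 -m crank '[{"x":0,"y":0,"z":4,"rx":0,"ry":0,"rz":0},{"x":0,"y":0,"z":4,"rx":0,"ry":0,"rz":0},{"x":0,"y":0,"z":4,"rx":0,"ry":0,"rz":0},{"x":0,"y":0,"z":4,"rx":0,"ry":0,"rz":0},{"x":0,"y":0,"z":2,"rx":0,"ry":0,"rz":0}]'>/dev/null
python3 -m crank '[{"x":0,"y":0,"z":1.7,"rx":0,"ry":0,"rz":0},{"x":0,"y":0,"z":0,"rx":0,"ry":0,"rz":0},{"x":0,"y":0,"z":0,"rx":0,"ry":0,"rz":0}]'
python3 -m crank '[{"x":0,"y":0,"z":0,"rx":0,"ry":0,"rz":0},{"x":0,"y":0,"z":0,"rx":0,"ry":0,"rz":0},{"x":0,"y":0,"z":0,"rx":0,"ry":0,"rz":0},{"x":0,"y":0,"z":0,"rx":0,"ry":0,"rz":0},{"x":0,"y":0,"z":0,"rx":0,"ry":0,"rz":0}]' 4.5 25
python3 -m crank '[{"x":0,"y":0,"z":0,"rx":0,"ry":0,"rz":0},{"x":0,"y":0,"z":0,"rx":0,"ry":0,"rz":0},{"x":0,"y":0,"z":0,"rx":0,"ry":0,"rz":0},{"x":0,"y":0,"z":0,"rx":0,"ry":0,"rz":0},{"x":0,"y":0,"z":0,"rx":0,"ry":0,"rz":0}]'

```

```text
time_s: 2.35
ee_pos: [0.5021, -0.4118, 0.0331]
eef_rot: [1.0, -0.001, -0.001, -0.001]
ft_force: [-0.8, -0.9, 0.6]
width: 0.997
finger_force: 0.0
time_s: 2.77
ee_pos: [0.5053, -0.4128, 0.037]
eef_rot: [1.0, -0.0, 0.001, 0.002]
ft_force: [-0.3, -0.9, 5.7]
width: 0.654
finger_force: 26.5
time_s: 3.18
ee_pos: [0.5053, -0.4128, 0.037]
eef_rot: [1.0, 0.0, 0.001, 0.002]
ft_force: [-1.7, -0.5, 6.0]
width: 0.653
finger_force: 26.5
```

```bash

python3 -m crank '[{"x":0,"y":0,"z":-0.6,"rx":0,"ry":0,"rz":0},{"x":0,"y":0,"z":-2,"rx":0,"ry":0,"rz":0},{"x":0,"y":0,"z":-4,"rx":0,"ry":0,"rz":0},{"x":0,"y":0,"z":-4,"rx":0,"ry":0,"rz":0},{"x":0,"y":0,"z":-4,"rx":0,"ry":0,"rz":0}]'
python3 -m crank '[{"x":0,"y":-1,"z":-1,"rx":0,"ry":0,"rz":0},{"x":0,"y":-2,"z":0,"rx":0,"ry":0,"rz":0},{"x":0,"y":-3,"z":0,"rx":0,"ry":0,"rz":0},{"x":0,"y":-4,"z":0,"rx":0,"ry":0,"rz":0},{"x":0,"y":-4,"z":0,"rx":0,"ry":0,"rz":0}]'
python3 -m crank '[{"x":0.2,"y":-4,"z":0,"rx":0,"ry":0,"rz":0},{"x":0.2,"y":-4,"z":0,"rx":0,"ry":0,"rz":0},{"x":0.2,"y":-4,"z":0,"rx":0,"ry":0,"rz":0},{"x":0.2,"y":-4,"z":0,"rx":0,"ry":0,"rz":0},{"x":0.2,"y":-4,"z":0,"rx":0,"ry":0,"rz":0}]' >/dev/null
python3 -m crank '[{"x":0.2,"y":-4,"z":0,"rx":0,"ry":0,"rz":0},{"x":0.2,"y":-4,"z":0,"rx":0,"ry":0,"rz":0},{"x":0.2,"y":-4,"z":0,"rx":0,"ry":0,"rz":0},{"x":0.2,"y":-4,"z":0,"rx":0,"ry":0,"rz":0},{"x":0.2,"y":-4,"z":0,"rx":0,"ry":0,"rz":0}]'
python3 -m crank '[{"x":0.2,"y":-4,"z":0,"rx":0,"ry":0,"rz":0},{"x":0.2,"y":-4,"z":0,"rx":0,"ry":0,"rz":0},{"x":0.2,"y":-4,"z":0,"rx":0,"ry":0,"rz":0},{"x":0.2,"y":-3,"z":0,"rx":0,"ry":0,"rz":0},{"x":0,"y":-2,"z":0,"rx":0,"ry":0,"rz":0}]'
python3 -m crank '[{"x":0,"y":0,"z":0,"rx":0,"ry":0,"rz":0},{"x":0,"y":0,"z":0,"rx":0,"ry":0,"rz":0}]'
python3 w.py blue .532 .405 .01 w2 139.15 227.35; python3 -c "
from h import *
go(.532,.405,.19)"
```

```text
time_s: 3.6
ee_pos: [0.5034, -0.4105, 0.1815]
eef_rot: [1.0, -0.0, -0.001, -0.001]
ft_force: [1.1, -0.3, -0.9]
width: 0.654
finger_force: 26.9
time_s: 4.02
ee_pos: [0.5036, -0.2701, 0.1905]
eef_rot: [1.0, -0.001, 0.0, -0.0]
ft_force: [0.7, 0.3, -0.2]
width: 0.658
finger_force: 26.9
time_s: 4.85
ee_pos: [0.5235, 0.1309, 0.1905]
eef_rot: [1.0, -0.0, 0.0, -0.0]
ft_force: [1.2, -0.5, 0.2]
width: 0.655
finger_force: 26.9
time_s: 5.27
ee_pos: [0.5317, 0.3022, 0.1904]
eef_rot: [1.0, 0.001, 0.0, -0.001]
ft_force: [0.0, 0.1, -0.1]
width: 0.653
finger_force: 26.9
time_s: 5.43
ee_pos: [0.5316, 0.2997, 0.19]
eef_rot: [1.0, 0.001, -0.0, 0.0]
ft_force: [-0.2, 0.3, 0.0]
width: 0.657
finger_force: 27.0
proj [185. 210.] hull ((184.61854056622226, 207.6547329588329), (123, 146, 124, 124))
plane [0.534  0.4049 0.01  ]
tri with top [0.533  0.4066 0.0053] 0.0004
go [ 1.000e-02 -1.071e+01 -1.000e-02] tilt/yaw [-2.0000e-02  4.0000e-02  1.7995e+02] pos [0.5319 0.2979 0.19  ] t 5.53
```

View pics/w2.png

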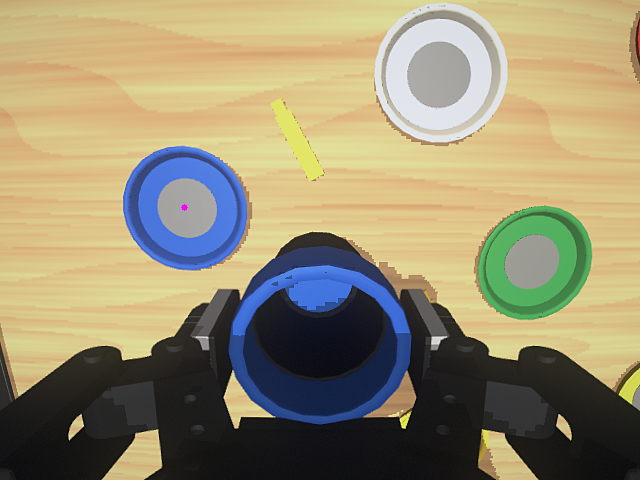

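Wrist view: blue pot upright in the fingers; blue saucer at (187,207) with a grey spot, white at (439,75), green at (532,261). Move over blue and lower.

```bash

python3 -m crank '[{"x":0.1,"y":-2.7,"z":0,"rx":0,"ry":0,"rz":0},{"x":0,"y":-4,"z":0,"rx":0,"ry":0,"rz":0},{"x":0,"y":-3,"z":0,"rx":0,"ry":0,"rz":0},{"x":0,"y":-1.05,"z":0,"rx":0,"ry":0,"rz":0},{"x":0,"y":0,"z":0,"rx":0,"ry":0,"rz":0}]'
python3 -m crank '[{"x":0,"y":0,"z":3,"rx":0,"ry":0,"rz":0},{"x":0,"y":0,"z":4,"rx":0,"ry":0,"rz":0},{"x":0,"y":0,"z":4,"rx":0,"ry":0,"rz":0},{"x":0,"y":0,"z":2,"rx":0,"ry":0,"rz":0},{"x":0,"y":0,"z":0.8,"rx":0,"ry":0,"rz":0}]'
python3 -m crank '[{"x":0,"y":0,"z":0.4,"rx":0,"ry":0,"rz":0},{"x":0,"y":0,"z":0.2,"rx":0,"ry":0,"rz":0},{"x":0,"y":0,"z":0.2,"rx":0,"ry":0,"rz":0},{"x":0,"y":0,"z":0,"rx":0,"ry":0,"rz":0},{"x":0,"y":0,"z":0,"rx":0,"ry":0,"rz":0}]'
python3 -c "
from h import *
go(.533,.4055,.041)"
```

```text
time_s: 5.95
ee_pos: [0.5334, 0.4071, 0.1902]
eef_rot: [1.0, 0.0, 0.0, -0.0]
ft_force: [0.6, -0.3, -0.8]
width: 0.655
finger_force: 27.0
time_s: 6.37
ee_pos: [0.5303, 0.4012, 0.0469]
eef_rot: [1.0, -0.001, -0.004, 0.003]
ft_force: [-0.2, -0.8, -0.7]
width: 0.654
finger_force: 27.0
time_s: 6.78
ee_pos: [0.5347, 0.4069, 0.0464]
eef_rot: [1.0, -0.0, 0.001, -0.001]
ft_force: [-0.7, -0.0, -1.6]
width: 0.658
finger_force: 27.0
go [-0.17  0.14  0.54] tilt/yaw [-3.0000e-02 -1.6000e-01 -1.7989e+02] pos [0.5347 0.4069 0.0464] t 6.78
```

```bash

python3 -m crank '[{"x":0,"y":0,"z":0.2,"rx":0,"ry":0,"rz":0},{"x":0,"y":0,"z":0,"rx":0,"ry":0,"rz":0},{"x":0,"y":0,"z":0,"rx":0,"ry":0,"rz":0}]'
python3 -m crank '[{"x":0,"y":0,"z":0.1,"rx":0,"ry":0,"rz":0},{"x":0,"y":0,"z":0,"rx":0,"ry":0,"rz":0},{"x":0,"y":0,"z":0,"rx":0,"ry":0,"rz":0}]'

```

```text
time_s: 7.03
ee_pos: [0.5334, 0.4064, 0.0427]
eef_rot: [1.0, -0.0, 0.0, -0.0]
ft_force: [0.0, 0.5, -0.5]
width: 0.652
finger_force: 27.0
time_s: 7.28
ee_pos: [0.5333, 0.4062, 0.0412]
eef_rot: [1.0, -0.0, -0.0, 0.0]
ft_force: [-0.3, -0.2, -0.6]
width: 0.659
finger_force: 27.1
```

```bash

python3 -m crank '[{"x":0,"y":0,"z":0.1,"rx":0,"ry":0,"rz":0},{"x":0,"y":0,"z":0,"rx":0,"ry":0,"rz":0},{"x":0,"y":0,"z":0,"rx":0,"ry":0,"rz":0}]'
python3 -m crank '[{"x":0,"y":0,"z":0.1,"rx":0,"ry":0,"rz":0},{"x":0,"y":0,"z":0,"rx":0,"ry":0,"rz":0},{"x":0,"y":0,"z":0,"rx":0,"ry":0,"rz":0}]'

```

```text
time_s: 7.53
ee_pos: [0.5336, 0.4063, 0.0411]
eef_rot: [1.0, -0.0, 0.0, -0.0]
ft_force: [-1.8, -1.1, 4.1]
width: 0.654
finger_force: 27.3
time_s: 7.78
ee_pos: [0.5338, 0.4063, 0.041]
eef_rot: [1.0, -0.0, 0.0, -0.0]
ft_force: [-2.6, -1.7, 9.6]
width: 0.657
finger_force: 27.6
```

```bash

python3 -m crank '[{"x":0,"y":0,"z":-0.15,"rx":0,"ry":0,"rz":0},{"x":0,"y":0,"z":0,"rx":0,"ry":0,"rz":0},{"x":0,"y":0,"z":0,"rx":0,"ry":0,"rz":0}]'
python3 -m crank '[{"x":0,"y":0,"z":0,"rx":0,"ry":0,"rz":0},{"x":0,"y":0,"z":0,"rx":0,"ry":0,"rz":0},{"x":0,"y":0,"z":0,"rx":0,"ry":0,"rz":0},{"x":0,"y":0,"z":0,"rx":0,"ry":0,"rz":0}]' 7.4
python3 -m crank '[{"x":0,"y":0,"z":-1,"rx":0,"ry":0,"rz":0},{"x":0,"y":0,"z":-3,"rx":0,"ry":0,"rz":0},{"x":0,"y":0,"z":-4,"rx":0,"ry":0,"rz":0},{"x":0,"y":0,"z":-4,"rx":0,"ry":0,"rz":0},{"x":0,"y":0,"z":-3,"rx":0,"ry":0,"rz":0}]' 
python3 -m crank '[{"x":-3.1,"y":2.1,"z":0,"rx":0,"ry":0,"rz":0},{"x":-3.1,"y":2.1,"z":0,"rx":0,"ry":0,"rz":0},{"x":-3.1,"y":2.1,"z":0,"rx":0,"ry":0,"rz":0},{"x":-3.1,"y":2.1,"z":-2,"rx":0,"ry":0,"rz":0},{"x":-3.1,"y":2.2,"z":-2,"rx":0,"ry":0,"rz":0}]' 
python3 -m crank '[{"x":0,"y":0,"z":0,"rx":0,"ry":0,"rz":0},{"x":0,"y":0,"z":0,"rx":0,"ry":0,"rz":0}]'
python3 w.py red .378 .3 .056 w3 177.05 297.1; python3 w.py blue .533 .406 .06 w3b; python3 -c "
from h import *
go(.378,.3,.034)"
```

```text
time_s: 8.03
ee_pos: [0.5338, 0.4064, 0.0411]
eef_rot: [1.0, -0.0, 0.0, -0.0]
ft_force: [-1.0, -0.3, 3.5]
width: 0.662
finger_force: 27.3
time_s: 8.37
ee_pos: [0.5331, 0.4059, 0.0402]
eef_rot: [1.0, -0.0, -0.0, 0.0]
ft_force: [-1.0, -0.3, -0.2]
width: 0.87
finger_force: 0.0
time_s: 8.78
ee_pos: [0.5342, 0.4068, 0.1952]
eef_rot: [1.0, -0.0, 0.001, -0.001]
ft_force: [1.1, 0.0, 1.1]
width: 0.869
finger_force: 0.0
time_s: 9.2
ee_pos: [0.3773, 0.2996, 0.2291]
eef_rot: [1.0, -0.0, -0.001, 0.001]
ft_force: [0.9, 0.4, 0.2]
width: 0.868
finger_force: 0.0
time_s: 9.37
ee_pos: [0.3798, 0.3013, 0.2325]
eef_rot: [1.0, -0.0, 0.002, -0.002]
ft_force: [0.6, 0.7, -0.6]
width: 0.865
finger_force: 0.0
proj [322. 215.] hull ((320.417523364486, 215.09154984423674), (284, 178, 74, 75))
plane [0.378  0.3016 0.056 ]
tri with top [0.3777 0.3015 0.0538] 0.0003
proj [170.  -1.] hull ((170.34917476296383, 26.86585508603535), (124, 0, 87, 61))
plane [0.5144 0.4064 0.06  ]
go [-0.26  0.17 19.57] tilt/yaw [-3.0000e-02 -2.0000e-02 -1.7999e+02] pos [0.3805 0.3017 0.2297] t 9.52
```

View pics/w3.png

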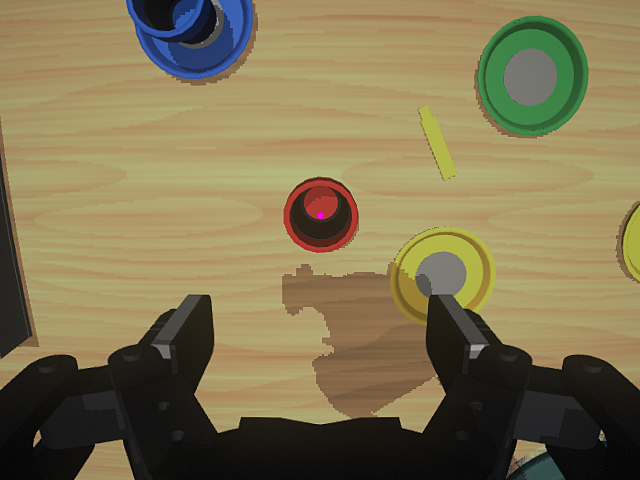

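Red pot at (320,215), z=0.054 checks out. The blue pot stands in its saucer at the top left. Grasp red.

```bash

python3 -m crank '[{"x":0,"y":-0.1,"z":4,"rx":0,"ry":0,"rz":0},{"x":0,"y":0,"z":4,"rx":0,"ry":0,"rz":0},{"x":0,"y":0,"z":4,"rx":0,"ry":0,"rz":0},{"x":0,"y":0,"z":4,"rx":0,"ry":0,"rz":0},{"x":0,"y":0,"z":2,"rx":0,"ry":0,"rz":0}]'>/dev/null
python3 -m crank '[{"x":0,"y":0,"z":1.5,"rx":0,"ry":0,"rz":0},{"x":0,"y":0,"z":0,"rx":0,"ry":0,"rz":0},{"x":0,"y":0,"z":0,"rx":0,"ry":0,"rz":0}]'
python3 -m crank '[{"x":0,"y":0,"z":0,"rx":0,"ry":0,"rz":0},{"x":0,"y":0,"z":0,"rx":0,"ry":0,"rz":0},{"x":0,"y":0,"z":0,"rx":0,"ry":0,"rz":0},{"x":0,"y":0,"z":0,"rx":0,"ry":0,"rz":0},{"x":0,"y":0,"z":0,"rx":0,"ry":0,"rz":0}]' 4.5 25
python3 -m crank '[{"x":0,"y":0,"z":0,"rx":0,"ry":0,"rz":0},{"x":0,"y":0,"z":0,"rx":0,"ry":0,"rz":0},{"x":0,"y":0,"z":0,"rx":0,"ry":0,"rz":0}]'

```

```text
time_s: 10.18
ee_pos: [0.3792, 0.3018, 0.0328]
eef_rot: [1.0, -0.0, -0.002, 0.001]
ft_force: [-0.0, 0.4, 1.4]
width: 0.863
finger_force: 0.0
time_s: 10.6
ee_pos: [0.3807, 0.3029, 0.036]
eef_rot: [1.0, -0.0, 0.001, -0.001]
ft_force: [-0.3, 0.7, 2.3]
width: 0.648
finger_force: 26.7
time_s: 10.85
ee_pos: [0.3808, 0.3029, 0.0359]
eef_rot: [1.0, -0.0, 0.001, -0.001]
ft_force: [0.3, -0.2, 6.3]
width: 0.658
finger_force: 27.0
```

```bash

python3 -m crank '[{"x":0,"y":0,"z":-0.6,"rx":0,"ry":0,"rz":0},{"x":0,"y":0,"z":-2,"rx":0,"ry":0,"rz":0},{"x":0,"y":0,"z":-4,"rx":0,"ry":0,"rz":0},{"x":0,"y":0,"z":-4,"rx":0,"ry":0,"rz":0},{"x":0,"y":0,"z":-3,"rx":0,"ry":0,"rz":0}]'>/dev/null
python3 -m crank '[{"x":1.2,"y":1.2,"z":0,"rx":0,"ry":0,"rz":0},{"x":2,"y":2,"z":0,"rx":0,"ry":0,"rz":0},{"x":2.9,"y":2.9,"z":0,"rx":0,"ry":0,"rz":0},{"x":2.9,"y":2.9,"z":0,"rx":0,"ry":0,"rz":0},{"x":2.9,"y":2.9,"z":0,"rx":0,"ry":0,"rz":0}]'>/dev/null
python3 -m crank '[{"x":2.9,"y":2.9,"z":0,"rx":0,"ry":0,"rz":0},{"x":2.9,"y":2.9,"z":0,"rx":0,"ry":0,"rz":0},{"x":2.9,"y":2.9,"z":0,"rx":0,"ry":0,"rz":0},{"x":2.9,"y":2.9,"z":0,"rx":0,"ry":0,"rz":0},{"x":2.9,"y":2.9,"z":0,"rx":0,"ry":0,"rz":0}]'>/dev/null
python3 -m crank '[{"x":2,"y":2,"z":0,"rx":0,"ry":0,"rz":0},{"x":0.8,"y":0.8,"z":0,"rx":0,"ry":0,"rz":0},{"x":0,"y":0,"z":0,"rx":0,"ry":0,"rz":0},{"x":0,"y":0,"z":0,"rx":0,"ry":0,"rz":0}]'
python3 -c "
from h import *
go(.671,.0085,.042)"
```

```text
time_s: 12.43
ee_pos: [0.6707, 0.0102, 0.17]
eef_rot: [1.0, -0.001, -0.001, -0.0]
ft_force: [-0.5, 0.5, -0.7]
width: 0.654
finger_force: 27.0
go [ 0.06  0.18 12.8 ] tilt/yaw [-9.0000e-02  1.4000e-01 -1.7996e+02] pos [0.6707 0.0102 0.17  ] t 12.43
```

```bash

python3 -m crank '[{"x":0.1,"y":0.15,"z":2.5,"rx":0,"ry":0,"rz":0},{"x":0,"y":0,"z":4,"rx":0,"ry":0,"rz":0},{"x":0,"y":0,"z":3.5,"rx":0,"ry":0,"rz":0},{"x":0,"y":0,"z":1.5,"rx":0,"ry":0,"rz":0},{"x":0,"y":0,"z":0.6,"rx":0,"ry":0,"rz":0}]'>/dev/null
python3 -m crank '[{"x":0,"y":0,"z":0.3,"rx":0,"ry":0,"rz":0},{"x":0,"y":0,"z":0.2,"rx":0,"ry":0,"rz":0},{"x":0,"y":0,"z":0,"rx":0,"ry":0,"rz":0},{"x":0,"y":0,"z":0,"rx":0,"ry":0,"rz":0},{"x":0,"y":0,"z":0,"rx":0,"ry":0,"rz":0}]'
python3 -m crank '[{"x":0,"y":0,"z":0.1,"rx":0,"ry":0,"rz":0},{"x":0,"y":0,"z":0,"rx":0,"ry":0,"rz":0},{"x":0,"y":0,"z":0,"rx":0,"ry":0,"rz":0}]'
python3 -m crank '[{"x":0,"y":0,"z":0.1,"rx":0,"ry":0,"rz":0},{"x":0,"y":0,"z":0,"rx":0,"ry":0,"rz":0},{"x":0,"y":0,"z":0,"rx":0,"ry":0,"rz":0}]'

```

```text
time_s: 13.27
ee_pos: [0.6742, 0.0086, 0.047]
eef_rot: [1.0, -0.0, 0.002, 0.0]
ft_force: [0.7, 0.5, -0.4]
width: 0.66
finger_force: 27.0
time_s: 13.52
ee_pos: [0.6728, 0.0085, 0.0442]
eef_rot: [1.0, -0.0, 0.0, -0.0]
ft_force: [-0.2, 0.0, -0.0]
width: 0.655
finger_force: 27.0
time_s: 13.77
ee_pos: [0.6725, 0.0086, 0.0426]
eef_rot: [1.0, -0.0, -0.0, -0.0]
ft_force: [0.0, 0.3, -0.2]
width: 0.652
finger_force: 27.0
```

```bash

python3 -m crank '[{"x":-0.1,"y":0,"z":0.15,"rx":0,"ry":0,"rz":0},{"x":0,"y":0,"z":0,"rx":0,"ry":0,"rz":0},{"x":0,"y":0,"z":0,"rx":0,"ry":0,"rz":0}]'
python3 -m crank '[{"x":0,"y":0,"z":0.15,"rx":0,"ry":0,"rz":0},{"x":0,"y":0,"z":0,"rx":0,"ry":0,"rz":0},{"x":0,"y":0,"z":0,"rx":0,"ry":0,"rz":0}]'

```

```text
time_s: 14.02
ee_pos: [0.6714, 0.0087, 0.041]
eef_rot: [1.0, -0.0, -0.0, -0.0]
ft_force: [0.2, -0.0, -1.4]
width: 0.659
finger_force: 27.0
time_s: 14.27
ee_pos: [0.6719, 0.0086, 0.0401]
eef_rot: [1.0, -0.0, 0.0, 0.0]
ft_force: [-1.0, -0.8, 0.4]
width: 0.654
finger_force: 27.1
```

```bash

python3 -m crank '[{"x":0,"y":0,"z":0.05,"rx":0,"ry":0,"rz":0},{"x":0,"y":0,"z":0,"rx":0,"ry":0,"rz":0}]'
python3 -m crank '[{"x":0,"y":0,"z":0,"rx":0,"ry":0,"rz":0},{"x":0,"y":0,"z":0,"rx":0,"ry":0,"rz":0},{"x":0,"y":0,"z":0,"rx":0,"ry":0,"rz":0},{"x":0,"y":0,"z":0,"rx":0,"ry":0,"rz":0}]' 7.4
python3 -m crank '[{"x":0,"y":0,"z":-1,"rx":0,"ry":0,"rz":0},{"x":0,"y":0,"z":-3,"rx":0,"ry":0,"rz":0},{"x":0,"y":0,"z":-4,"rx":0,"ry":0,"rz":0},{"x":0,"y":0,"z":-4,"rx":0,"ry":0,"rz":0},{"x":0,"y":0,"z":-3,"rx":0,"ry":0,"rz":0}]'  >/dev/null
python3 -m crank '[{"x":-1,"y":3.2,"z":-2,"rx":0,"ry":0,"rz":0},{"x":-1,"y":3.2,"z":-2,"rx":0,"ry":0,"rz":0},{"x":-1,"y":3.2,"z":0,"rx":0,"ry":0,"rz":0},{"x":-1,"y":3.2,"z":0,"rx":0,"ry":0,"rz":0},{"x":-1,"y":3.2,"z":0,"rx":0,"ry":0,"rz":0}]' >/dev/null
python3 -m crank '[{"x":-1,"y":3.2,"z":0,"rx":0,"ry":0,"rz":0},{"x":-1,"y":3.1,"z":0,"rx":0,"ry":0,"rz":0},{"x":0,"y":0,"z":0,"rx":0,"ry":0,"rz":0},{"x":0,"y":0,"z":0,"rx":0,"ry":0,"rz":0}]'
python3 w.py white .6016 -.2149 .056 w4 427.9 185.84;  python3 -c "
from h import *
go(.6016,-.2149,.036)"
```

```text
time_s: 14.43
ee_pos: [0.6722, 0.0086, 0.04]
eef_rot: [1.0, -0.0, 0.0, 0.0]
ft_force: [-0.4, -0.7, 4.5]
width: 0.654
finger_force: 27.2
time_s: 14.77
ee_pos: [0.6713, 0.0087, 0.0388]
eef_rot: [1.0, -0.0, -0.0, -0.0]
ft_force: [0.3, -0.1, 0.1]
width: 0.865
finger_force: 0.0
time_s: 15.93
ee_pos: [0.6009, -0.2161, 0.23]
eef_rot: [1.0, -0.002, 0.0, 0.0]
ft_force: [0.4, -0.1, 0.0]
width: 0.867
finger_force: 0.0
proj [318. 212.] hull ((315.119183979038, 214.03979037993636), (278, 176, 75, 77))
plane [ 0.5998 -0.2124  0.056 ]
tri with top [ 0.6005 -0.2132  0.0608] 0.0015
go [-0.02  0.09 19.38] tilt/yaw [-6.0000e-02 -3.0000e-02 -1.7998e+02] pos [ 0.6017 -0.214   0.2298] t 16.03
```

View pics/w4.png

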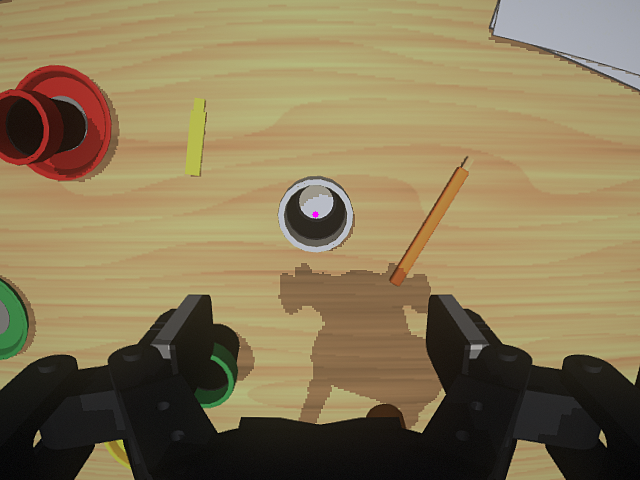

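White pot at (315,214), pencil clear at column 435 on the finger line. The red pot stands in its saucer at the left. Grasp white.

```bash

python3 -m crank '[{"x":-0.1,"y":-0.2,"z":4,"rx":0,"ry":0,"rz":0},{"x":0,"y":0,"z":4,"rx":0,"ry":0,"rz":0},{"x":0,"y":0,"z":4,"rx":0,"ry":0,"rz":0},{"x":0,"y":0,"z":4,"rx":0,"ry":0,"rz":0},{"x":0,"y":0,"z":2,"rx":0,"ry":0,"rz":0}]'>/dev/null
python3 -m crank '[{"x":0,"y":0,"z":1.4,"rx":0,"ry":0,"rz":0},{"x":0,"y":0,"z":0,"rx":0,"ry":0,"rz":0},{"x":0,"y":0,"z":0,"rx":0,"ry":0,"rz":0}]'
python3 -m crank '[{"x":0,"y":0,"z":0,"rx":0,"ry":0,"rz":0},{"x":0,"y":0,"z":0,"rx":0,"ry":0,"rz":0},{"x":0,"y":0,"z":0,"rx":0,"ry":0,"rz":0},{"x":0,"y":0,"z":0,"rx":0,"ry":0,"rz":0},{"x":0,"y":0,"z":0,"rx":0,"ry":0,"rz":0}]' 4.5 25
python3 -m crank '[{"x":0,"y":0,"z":0,"rx":0,"ry":0,"rz":0},{"x":0,"y":0,"z":0,"rx":0,"ry":0,"rz":0},{"x":0,"y":0,"z":0,"rx":0,"ry":0,"rz":0}]'

```

```text
time_s: 16.7
ee_pos: [0.6011, -0.2114, 0.0355]
eef_rot: [1.0, 0.0, -0.0, -0.0]
ft_force: [1.1, -0.3, 0.5]
width: 0.867
finger_force: 0.0
time_s: 17.12
ee_pos: [0.6031, -0.2131, 0.0384]
eef_rot: [1.0, -0.0, 0.003, 0.001]
ft_force: [0.8, 0.9, 6.5]
width: 0.647
finger_force: 26.9
time_s: 17.37
ee_pos: [0.6031, -0.2131, 0.0384]
eef_rot: [1.0, -0.0, 0.003, 0.001]
ft_force: [0.4, 0.5, 6.9]
width: 0.651
finger_force: 26.9
```

```bash

python3 -m crank '[{"x":0,"y":0,"z":-0.6,"rx":0,"ry":0,"rz":0},{"x":0,"y":0,"z":-2,"rx":0,"ry":0,"rz":0},{"x":0,"y":0,"z":-4,"rx":0,"ry":0,"rz":0},{"x":0,"y":0,"z":-4,"rx":0,"ry":0,"rz":0},{"x":0,"y":0,"z":-4,"rx":0,"ry":0,"rz":0}]'>/dev/null
python3 -m crank '[{"x":0,"y":-1.2,"z":-0.5,"rx":0,"ry":0,"rz":0},{"x":0.3,"y":-3,"z":0,"rx":0,"ry":0,"rz":0},{"x":0.3,"y":-4,"z":0,"rx":0,"ry":0,"rz":0},{"x":0.3,"y":-4,"z":0,"rx":0,"ry":0,"rz":0},{"x":0.3,"y":-4,"z":0,"rx":0,"ry":0,"rz":0}]'>/dev/null
python3 -m crank '[{"x":0.3,"y":-4,"z":0,"rx":0,"ry":0,"rz":0},{"x":0.3,"y":-4,"z":0,"rx":0,"ry":0,"rz":0},{"x":0.3,"y":-4,"z":0,"rx":0,"ry":0,"rz":0},{"x":0.3,"y":-4,"z":0,"rx":0,"ry":0,"rz":0},{"x":0.3,"y":-4,"z":0,"rx":0,"ry":0,"rz":0}]'>/dev/null
python3 -m crank '[{"x":0.3,"y":-4,"z":0,"rx":0,"ry":0,"rz":0},{"x":0.2,"y":-1.6,"z":0,"rx":0,"ry":0,"rz":0},{"x":0,"y":-0.6,"z":0,"rx":0,"ry":0,"rz":0},{"x":0,"y":0,"z":0,"rx":0,"ry":0,"rz":0},{"x":0,"y":0,"z":0,"rx":0,"ry":0,"rz":0}]'
python3 -c "
from h import *
go(.633,.2115,.044)"
```

```text
time_s: 19.03
ee_pos: [0.6325, 0.2105, 0.1861]
eef_rot: [1.0, -0.0, -0.0, 0.001]
ft_force: [0.6, 0.4, 0.2]
width: 0.653
finger_force: 26.8
go [ 0.06 -0.12 14.21] tilt/yaw [-3.0000e-02  3.0000e-02  1.7993e+02] pos [0.6325 0.2105 0.1861] t 19.03
```

```bash

python3 -m crank '[{"x":0.05,"y":-0.1,"z":2.5,"rx":0,"ry":0,"rz":0},{"x":0,"y":0,"z":4,"rx":0,"ry":0,"rz":0},{"x":0,"y":0,"z":4,"rx":0,"ry":0,"rz":0},{"x":0,"y":0,"z":2.5,"rx":0,"ry":0,"rz":0},{"x":0,"y":0,"z":0.6,"rx":0,"ry":0,"rz":0}]'>/dev/null
python3 -m crank '[{"x":0,"y":0,"z":0.3,"rx":0,"ry":0,"rz":0},{"x":0,"y":0,"z":0.2,"rx":0,"ry":0,"rz":0},{"x":0,"y":0,"z":0,"rx":0,"ry":0,"rz":0},{"x":0,"y":0,"z":0,"rx":0,"ry":0,"rz":0},{"x":0,"y":0,"z":0,"rx":0,"ry":0,"rz":0}]'
python3 -m crank '[{"x":0,"y":0,"z":0.1,"rx":0,"ry":0,"rz":0},{"x":0,"y":0,"z":0,"rx":0,"ry":0,"rz":0},{"x":0,"y":0,"z":0,"rx":0,"ry":0,"rz":0}]'
python3 -m crank '[{"x":0,"y":0,"z":0.1,"rx":0,"ry":0,"rz":0},{"x":0,"y":0,"z":0,"rx":0,"ry":0,"rz":0},{"x":0,"y":0,"z":0,"rx":0,"ry":0,"rz":0}]'

```

```text
time_s: 19.87
ee_pos: [0.6351, 0.213, 0.0479]
eef_rot: [1.0, -0.0, 0.002, -0.001]
ft_force: [0.1, 0.5, 0.2]
width: 0.651
finger_force: 26.8
time_s: 20.12
ee_pos: [0.6335, 0.2129, 0.0448]
eef_rot: [1.0, -0.0, 0.0, -0.0]
ft_force: [-0.6, 0.1, -0.3]
width: 0.651
finger_force: 26.8
time_s: 20.37
ee_pos: [0.6331, 0.2127, 0.0431]
eef_rot: [1.0, -0.0, -0.0, 0.0]
ft_force: [-0.1, 0.0, -0.9]
width: 0.65
finger_force: 26.8
```

```bash

python3 -m crank '[{"x":0,"y":0,"z":0.1,"rx":0,"ry":0,"rz":0},{"x":0,"y":0,"z":0,"rx":0,"ry":0,"rz":0},{"x":0,"y":0,"z":0,"rx":0,"ry":0,"rz":0}]'
python3 -m crank '[{"x":0,"y":0,"z":0.05,"rx":0,"ry":0,"rz":0},{"x":0,"y":0,"z":0,"rx":0,"ry":0,"rz":0},{"x":0,"y":0,"z":0,"rx":0,"ry":0,"rz":0}]'

```

```text
time_s: 20.62
ee_pos: [0.6334, 0.2127, 0.0425]
eef_rot: [1.0, -0.0, 0.0, -0.0]
ft_force: [-0.1, -0.7, 0.3]
width: 0.651
finger_force: 26.9
time_s: 20.87
ee_pos: [0.6335, 0.2127, 0.0425]
eef_rot: [1.0, -0.0, 0.0, -0.0]
ft_force: [-1.7, -0.8, 5.0]
width: 0.653
finger_force: 27.2
```

```bash

python3 -m crank '[{"x":0,"y":0,"z":0,"rx":0,"ry":0,"rz":0},{"x":0,"y":0,"z":0,"rx":0,"ry":0,"rz":0},{"x":0,"y":0,"z":0,"rx":0,"ry":0,"rz":0},{"x":0,"y":0,"z":0,"rx":0,"ry":0,"rz":0}]' 7.4
python3 -m crank '[{"x":0,"y":0,"z":-1,"rx":0,"ry":0,"rz":0},{"x":0,"y":0,"z":-3,"rx":0,"ry":0,"rz":0},{"x":0,"y":0,"z":-4,"rx":0,"ry":0,"rz":0},{"x":0,"y":0,"z":-4,"rx":0,"ry":0,"rz":0},{"x":0,"y":0,"z":-4,"rx":0,"ry":0,"rz":0}]'  >/dev/null
python3 -m crank '[{"x":0,"y":0,"z":-3,"rx":0,"ry":0,"rz":0},{"x":-1.9,"y":3.65,"z":0,"rx":0,"ry":0,"rz":0},{"x":-1.9,"y":3.65,"z":0,"rx":0,"ry":0,"rz":0},{"x":-1.9,"y":3.65,"z":0,"rx":0,"ry":0,"rz":0},{"x":-1.9,"y":3.65,"z":0,"rx":0,"ry":0,"rz":0}]' >/dev/null
python3 -m crank '[{"x":-1.9,"y":3.65,"z":0,"rx":0,"ry":0,"rz":0},{"x":-1.9,"y":3.65,"z":0,"rx":0,"ry":0,"rz":0},{"x":-1.9,"y":3.65,"z":0,"rx":0,"ry":0,"rz":0},{"x":-1.9,"y":3.65,"z":0,"rx":0,"ry":0,"rz":0},{"x":-1.9,"y":3.65,"z":0,"rx":0,"ry":0,"rz":0}]' >/dev/null
python3 -m crank '[{"x":0,"y":0,"z":0,"rx":0,"ry":0,"rz":0},{"x":0,"y":0,"z":0,"rx":0,"ry":0,"rz":0},{"x":0,"y":0,"z":0,"rx":0,"ry":0,"rz":0}]'
python3 w.py green .4604 -.1171 .056 w5 382.72 254.04;  python3 -c "
from h import *
go(.4604,-.1171,.036)"
```

```text
time_s: 21.2
ee_pos: [0.6331, 0.2125, 0.0413]
eef_rot: [1.0, -0.0, -0.0, 0.0]
ft_force: [-0.3, 0.3, -0.2]
width: 0.865
finger_force: 0.0
time_s: 22.7
ee_pos: [0.4624, -0.1158, 0.2325]
eef_rot: [1.0, -0.001, 0.001, -0.0]
ft_force: [1.5, 0.6, 0.3]
width: 0.868
finger_force: 0.0
proj [322. 215.] hull ((320.01646614221806, 215.33452876754586), (283, 178, 75, 75))
plane [ 0.4598 -0.1158  0.056 ]
tri with top [ 0.4602 -0.1163  0.0586] 0.0011
go [-0.25  0.24 19.61] tilt/yaw [ 5.0000e-02 -4.0000e-02 -1.7998e+02] pos [ 0.4628 -0.1148  0.2322] t 22.8
```

View pics/w5.png

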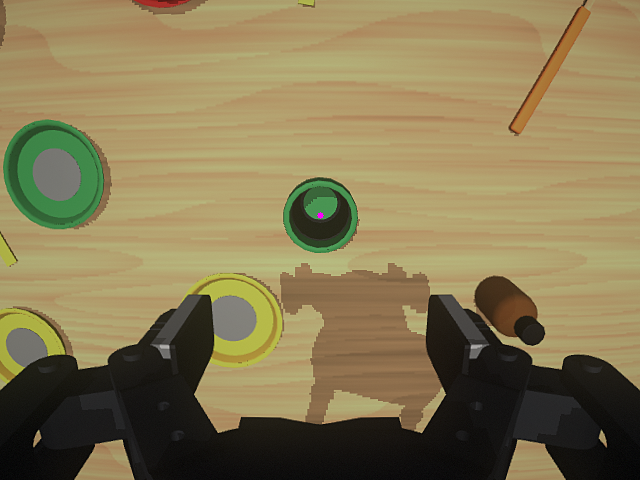

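Green pot at (320,215). The bottle at (515,310) is about 16 cm clear. The green saucer with its grey spot is plain at (55,175), and both yellow decoys are seen separately.

```bash

python3 -m crank '[{"x":-0.2,"y":0,"z":4,"rx":0,"ry":0,"rz":0},{"x":0,"y":0,"z":4,"rx":0,"ry":0,"rz":0},{"x":0,"y":0,"z":4,"rx":0,"ry":0,"rz":0},{"x":0,"y":0,"z":4,"rx":0,"ry":0,"rz":0},{"x":0,"y":0,"z":2,"rx":0,"ry":0,"rz":0}]'>/dev/null
python3 -m crank '[{"x":0,"y":0,"z":1.5,"rx":0,"ry":0,"rz":0},{"x":0,"y":0,"z":0,"rx":0,"ry":0,"rz":0},{"x":0,"y":0,"z":0,"rx":0,"ry":0,"rz":0}]'
python3 -m crank '[{"x":0,"y":0,"z":0,"rx":0,"ry":0,"rz":0},{"x":0,"y":0,"z":0,"rx":0,"ry":0,"rz":0},{"x":0,"y":0,"z":0,"rx":0,"ry":0,"rz":0},{"x":0,"y":0,"z":0,"rx":0,"ry":0,"rz":0},{"x":0,"y":0,"z":0,"rx":0,"ry":0,"rz":0}]' 4.5 25
python3 -m crank '[{"x":0,"y":0,"z":0,"rx":0,"ry":0,"rz":0},{"x":0,"y":0,"z":0,"rx":0,"ry":0,"rz":0},{"x":0,"y":0,"z":0,"rx":0,"ry":0,"rz":0}]'
python3 - <<'E'
from h import *
d=cam("top"); c=d["image"][205:285,225:305]
cv2.imwrite("pics/crop_green.png",cv2.resize(c,None,fx=5,fy=5)[:,:,::-1])
E
```

```text
time_s: 23.47
ee_pos: [0.4599, -0.1143, 0.036]
eef_rot: [1.0, 0.001, -0.001, -0.0]
ft_force: [0.2, 0.2, 0.6]
width: 0.869
finger_force: 0.0
time_s: 23.88
ee_pos: [0.462, -0.116, 0.0386]
eef_rot: [1.0, -0.0, 0.002, 0.0]
ft_force: [0.7, 2.3, 6.0]
width: 0.65
finger_force: 27.0
time_s: 24.13
ee_pos: [0.462, -0.1161, 0.0386]
eef_rot: [1.0, -0.001, 0.002, 0.0]
ft_force: [1.1, 2.3, 6.1]
width: 0.651
finger_force: 27.0
```

View pics/crop_green.png

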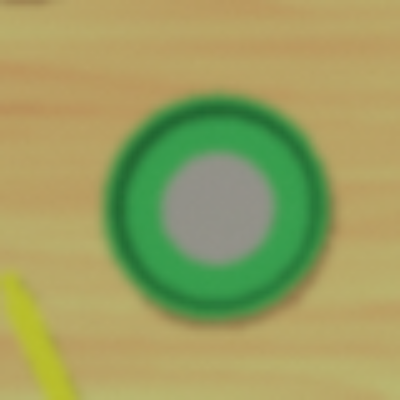

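The crop confirms a green rim and floor with a grey spot in the middle: this is saucer_green.

```bash

python3 -m crank '[{"x":0,"y":0,"z":-0.6,"rx":0,"ry":0,"rz":0},{"x":0,"y":0,"z":-2,"rx":0,"ry":0,"rz":0},{"x":0,"y":0,"z":-4,"rx":0,"ry":0,"rz":0},{"x":0,"y":0,"z":-4,"rx":0,"ry":0,"rz":0},{"x":0,"y":0,"z":-4,"rx":0,"ry":0,"rz":0}]'>/dev/null
python3 -m crank '[{"x":0,"y":-1.2,"z":-0.5,"rx":0,"ry":0,"rz":0},{"x":0.5,"y":-3,"z":0,"rx":0,"ry":0,"rz":0},{"x":0.5,"y":-4,"z":0,"rx":0,"ry":0,"rz":0},{"x":0.5,"y":-4,"z":0,"rx":0,"ry":0,"rz":0},{"x":0.5,"y":-4,"z":0,"rx":0,"ry":0,"rz":0}]'>/dev/null
python3 -m crank '[{"x":0.5,"y":-4,"z":0,"rx":0,"ry":0,"rz":0},{"x":0.2,"y":-2.5,"z":0,"rx":0,"ry":0,"rz":0},{"x":0,"y":-1.15,"z":0,"rx":0,"ry":0,"rz":0},{"x":0,"y":0,"z":0,"rx":0,"ry":0,"rz":0},{"x":0,"y":0,"z":0,"rx":0,"ry":0,"rz":0}]'
python3 -c "
from h import *
go(.4873,.1225,.044)"
```

```text
time_s: 25.43
ee_pos: [0.4867, 0.1224, 0.1875]
eef_rot: [1.0, 0.001, -0.0, 0.001]
ft_force: [0.6, -0.2, -0.7]
width: 0.652
finger_force: 26.9
go [ 0.07 -0.02 14.35] tilt/yaw [6.0000e-02 4.0000e-02 1.7993e+02] pos [0.4867 0.1224 0.1875] t 25.43
```

```bash

python3 -m crank '[{"x":0.05,"y":0,"z":2.5,"rx":0,"ry":0,"rz":0},{"x":0,"y":0,"z":4,"rx":0,"ry":0,"rz":0},{"x":0,"y":0,"z":4,"rx":0,"ry":0,"rz":0},{"x":0,"y":0,"z":2.5,"rx":0,"ry":0,"rz":0},{"x":0,"y":0,"z":0.6,"rx":0,"ry":0,"rz":0}]'>/dev/null
python3 -m crank '[{"x":0,"y":0,"z":0.3,"rx":0,"ry":0,"rz":0},{"x":0,"y":0,"z":0.2,"rx":0,"ry":0,"rz":0},{"x":0,"y":0,"z":0.1,"rx":0,"ry":0,"rz":0},{"x":0,"y":0,"z":0,"rx":0,"ry":0,"rz":0},{"x":0,"y":0,"z":0,"rx":0,"ry":0,"rz":0}]'
python3 -m crank '[{"x":0,"y":0,"z":0.1,"rx":0,"ry":0,"rz":0},{"x":0,"y":0,"z":0,"rx":0,"ry":0,"rz":0},{"x":0,"y":0,"z":0,"rx":0,"ry":0,"rz":0}]'
python3 -m crank '[{"x":0,"y":0,"z":0.1,"rx":0,"ry":0,"rz":0},{"x":0,"y":0,"z":0,"rx":0,"ry":0,"rz":0},{"x":0,"y":0,"z":0,"rx":0,"ry":0,"rz":0}]'

```

```text
time_s: 26.27
ee_pos: [0.4894, 0.1229, 0.0477]
eef_rot: [1.0, -0.0, 0.002, -0.0]
ft_force: [-0.6, 0.8, -1.2]
width: 0.65
finger_force: 27.0
time_s: 26.52
ee_pos: [0.488, 0.1229, 0.0453]
eef_rot: [1.0, -0.0, 0.0, -0.0]
ft_force: [0.2, 0.0, -0.0]
width: 0.649
finger_force: 27.0
time_s: 26.77
ee_pos: [0.4876, 0.1228, 0.0437]
eef_rot: [1.0, -0.0, -0.0, 0.0]
ft_force: [1.2, 0.9, 0.3]
width: 0.649
finger_force: 27.0
```

```bash

python3 -m crank '[{"x":0,"y":0,"z":0.1,"rx":0,"ry":0,"rz":0},{"x":0,"y":0,"z":0,"rx":0,"ry":0,"rz":0},{"x":0,"y":0,"z":0,"rx":0,"ry":0,"rz":0}]'
python3 -m crank '[{"x":0,"y":0,"z":0.1,"rx":0,"ry":0,"rz":0},{"x":0,"y":0,"z":0,"rx":0,"ry":0,"rz":0},{"x":0,"y":0,"z":0,"rx":0,"ry":0,"rz":0}]'

```

```text
time_s: 27.02
ee_pos: [0.4877, 0.1227, 0.0427]
eef_rot: [1.0, -0.0, -0.0, 0.0]
ft_force: [0.1, 0.4, -0.3]
width: 0.65
finger_force: 27.0
time_s: 27.27
ee_pos: [0.4881, 0.1228, 0.0427]
eef_rot: [1.0, -0.0, 0.0, -0.0]
ft_force: [-1.7, -0.4, 5.0]
width: 0.651
finger_force: 27.4
```

```bash

python3 -m crank '[{"x":0,"y":0,"z":0,"rx":0,"ry":0,"rz":0},{"x":0,"y":0,"z":0,"rx":0,"ry":0,"rz":0},{"x":0,"y":0,"z":0,"rx":0,"ry":0,"rz":0},{"x":0,"y":0,"z":0,"rx":0,"ry":0,"rz":0}]' 7.4
python3 -m crank '[{"x":0,"y":0,"z":-1,"rx":0,"ry":0,"rz":0},{"x":0,"y":0,"z":-3,"rx":0,"ry":0,"rz":0},{"x":0,"y":0,"z":-4,"rx":0,"ry":0,"rz":0},{"x":0,"y":0,"z":-4,"rx":0,"ry":0,"rz":0},{"x":0,"y":0,"z":-4,"rx":0,"ry":0,"rz":0}]'  >/dev/null
python3 -m crank '[{"x":0,"y":0,"z":-3,"rx":0,"ry":0,"rz":0},{"x":0,"y":4,"z":0,"rx":0,"ry":0,"rz":0},{"x":0,"y":4,"z":0,"rx":0,"ry":0,"rz":0},{"x":0,"y":4,"z":0,"rx":0,"ry":0,"rz":0},{"x":0,"y":4,"z":0,"rx":0,"ry":0,"rz":0}]' >/dev/null
python3 -m crank '[{"x":0,"y":4,"z":0,"rx":0,"ry":0,"rz":0},{"x":0,"y":4,"z":0,"rx":0,"ry":0,"rz":0},{"x":0,"y":4,"z":0,"rx":0,"ry":0,"rz":0},{"x":0,"y":4,"z":0,"rx":0,"ry":0,"rz":0},{"x":0,"y":4,"z":0,"rx":0,"ry":0,"rz":0}]' >/dev/null
python3 -m crank '[{"x":0,"y":4,"z":0,"rx":0,"ry":0,"rz":0},{"x":0,"y":4,"z":0,"rx":0,"ry":0,"rz":0},{"x":0,"y":0,"z":0,"rx":0,"ry":0,"rz":0},{"x":0,"y":0,"z":0,"rx":0,"ry":0,"rz":0}]'
python3 - <<'E'
from h import *
t,s=cam("top"),cam("scene")
for n,d in (("top1",t),("scene1",s)): cv2.imwrite(f"pics/{n}.png",d["image"][:,:,::-1])
# pot dot / saucer rim comparison: hull of rim on z=.010 already known; check inner floor dot & collar depth
for k,(x,y) in dict(red=(.671,.0085),blue=(.533,.4055),green=(.4873,.1225),white=(.633,.2115)).items():
    p=t["Rw"].T@(np.array([x,y,.060])-t["C"]); uv=cv2.projectPoints(p.reshape(1,3),np.zeros(3),np.zeros(3),t["camera_matrix"],t["distortion"])[0].ravel()
    # collar top ring from the depth map: points higher than 60 mm
    u,v=np.meshgrid(np.arange(int(uv[0])-25,int(uv[0])+26),np.arange(int(uv[1])-25,int(uv[1])+26))
    q=cv2.undistortPoints(np.stack([u,v],-1).reshape(-1,1,2).astype(float),t["camera_matrix"],t["distortion"])[:,0]
    z=t["z_map"][v,u].ravel(); X=(np.c_[q,np.ones(len(q))]*z[:,None])@t["Rw"].T+t["C"]
    m=(z>0)&(X[:,2]>.062)&(np.hypot(X[:,0]-x,X[:,1]-y)<.06); c,r=cv2.minEnclosingCircle(X[m,:2].astype(np.float32))
    A=np.c_[X[m,:2]-[x,y],np.ones(m.sum())]; g=np.linalg.lstsq(A,X[m,2],rcond=None)[0]
    print(k,"ring centre",np.round(c,4),"r",round(r,4),"off mm",np.round((np.array(c)-[x,y])*1000,1),"z",g[2].round(4),"tilt deg",np.degrees(g[:2]).round(1))
E
```

```text
time_s: 27.6
ee_pos: [0.4876, 0.1227, 0.0416]
eef_rot: [1.0, -0.0, -0.0, 0.0]
ft_force: [0.1, -0.0, 0.9]
width: 0.869
finger_force: 0.0
time_s: 29.18
ee_pos: [0.487, -0.3192, 0.2321]
eef_rot: [1.0, -0.002, -0.0, -0.0]
ft_force: [1.1, 0.6, -0.1]
width: 0.869
finger_force: 0.0
red ring centre [0.6688 0.0084] r 0.0286 off mm [-2.2 -0.1] z 0.0698 tilt deg [0.1 0.2]
blue ring centre [0.5318 0.4065] r 0.0296 off mm [-1.2  1. ] z 0.0695 tilt deg [ 0.  -0.2]
green ring centre [0.4852 0.1223] r 0.0282 off mm [-2.1 -0.2] z 0.0701 tilt deg [ 0.7 -0.4]
white ring centre [0.6295 0.2122] r 0.0283 off mm [-3.5  0.7] z 0.0697 tilt deg [-0.1  0.7]
```

View pics/top1.png

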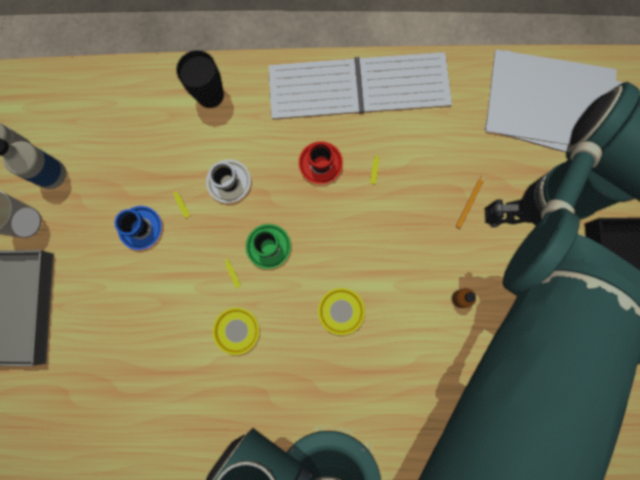

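View pics/scene1.png

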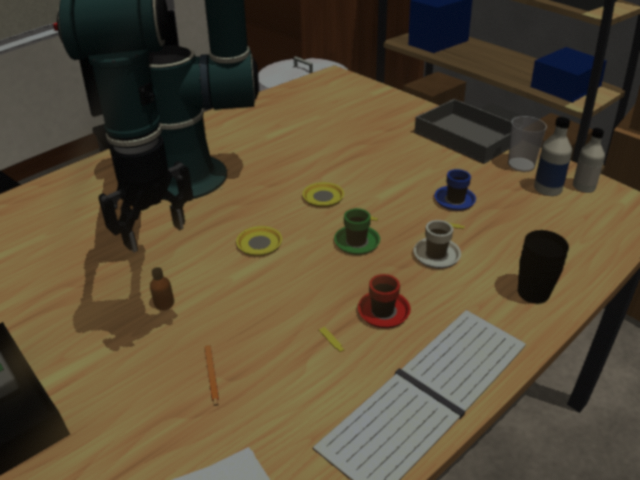

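The top and scene views show all four pots upright in their matching saucers: ring tops at z≈0.070 (66+4 mm), within 4 mm of centre and level to within 1°. The bottle still stands at (463,298) and the arm is clear.

```bash
python3 -c "
from station import *
print(job_done())"
```

```text
the job is handed in; nothing more can be done
None
```

All four pots stand upright and flat in the saucers matching their collars, each within about 4 mm of centre; the amber bottle is still standing in its place, and the job was handed in after about 29 s of robot time.

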